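Pull the inverter's filter plate and hold it to the inspection light

ROBOT

A 6-joint arm with a two-finger parallel gripper is mounted at the origin on the work surface. World frame = base frame: x ahead of the robot, y to its left, z up, the work surface at z = 0. Lengths are in m, angles in degrees, forces in N, time in s.
With the tool pointing down it reaches from about 0.25 to 0.8 m from the base axis. Payload 8.5 kg.
Tool frame: the origin (TCP) lies on the centre line of the jaws, within the pads' length; the fingertips stand 14 mm ahead of it and the grasp point (between the pads) lies 5 mm behind it (bot.tcp_to_tips is the distance from the TCP to the fingertips, in m); z points along the fingers, y is the line along which they close (so a half turn about z gives the same grasp; the last joint's range is limited). The gripper opens to 85 mm and grips with 20 to 120 N. Pads are 22 mm wide; open, the fingers measure 114 mm over their backs; the gripper's body (76 mm by 85 mm) begins 54 mm behind the grasp point. The pads swing forward as they close: fully open they stand 13 mm farther back than shut.
Start: joints at [-72.479, 13.648, -0.773, 75.585, 0, 90], TCP at [0.158, -0.501, 0.245] pointing down, gripper open.
Joint ranges: [-152.45, 152.45], [-59.26, 108.67], [-65.41, 83.53], [-104.44, 129.93], [-82.83, 76.93], [-180, 180]. Speed limits (degrees/s): [127.2, 127.2, 159.86, 180, 180, 180].

INTERFACE

Orientations are given as [roll, pitch, yaw] about the fixed x, y, z axes, in that order (R = Rz(yaw) Ry(pitch) Rx(roll)).
In Python, from station import bot gives the robot as it stands. Calls block until the motion is done:
- bot.move_to(position, orientation): joint-space move of the TCP to a pose.
- bot.line_to(position, frame=None, v=0.15): straight line of the TCP; frame=None keeps the orientation; v is the mean speed in m/s.
- bot.set_joints(angles): joint-space move.
- bot.command_gripper(opening, f_grip=None): finger opening in m; f_grip is the grip in N (None keeps the last); returns when the fingers have stopped.
- bot.pause(seconds).
- bot.solve_ik(position, orientation): joint angles nearest the present ones, or None.
- bot.camera(name): name is "side" or "top" or "wrist"; returns (picture, depth): 400x640x3 uint8, red, green, blue; 400x640 float32, m along the optical axis (not along the pixel's ray), 0 where there is no reading.
- bot.camera_model(name): a dict with "camera_matrix" (3x3 intrinsics, pixels), "distortion" ([k1, k2, p1, p2, k3] as OpenCV has them; the pictures are not rectified), "R" (3x3) and "t" (3): a world point X has camera coordinates R X + t. Camera axes: x right, y down, z forward; pixel columns grow to the right and rows downward; lengths in m; the calibration is good to about 2 mm. A picture is of the moment at which its call begins: read the wrist's pose just before it. camera_model takes no time and is no camera call; for the wrist camera it gives the pose at the moment of the call.
A pose or a line that the arm cannot do raises bot.Unreachable and nothing moves.
- bot.close_job(): hands the job in; it is judged then, once.
Readings, each from a call of its own:
- bot.current_clock(): time.
- bot.current_joint_pos(): joint angles.
- bot.current_joint_velocities(): joint speeds.
- bot.current_joint_efforts(): joint torques, N m.
- bot.current_ee_pos(): TCP position.
- bot.current_orientation(): TCP orientation.
- bot.current_ft_force(): force on the tool from outside, world axes, zero at the start.
- bot.current_moment(): the same for the moment, N m.
- bot.current_grip_width(): finger opening in m.
- bot.current_finger_force(): force on a finger pad.
Only numpy, scipy, OpenCV 4.12 (cv2) and the standard library are available. Lean on these libraries where they do the work, as an engineer would, in place of code of your own. Each camera call takes 0.05 s, during which the arm holds its last target. There are 200 camera calls.

TASK

Shut the inverter down with its buttons while its flap is still down: press red, then yellow, then blue, each fully down and let up again before the next. Then swing the flap up to about upright and leave it standing open, draw the filter plate inside (it has an orange tab to grip) up out of its slot and hold it upright, tab up, in front of the light panel, about 10 cm from the middle of the glowing face and with the mesh facing it squarely. Finish while still holding it there, still and in the gripper alone, and leave the other things on the bench where they are.

Things in the scene. Friction and masses are not known exactly. Their poses are not given: they have to be found in the camera images.
- inverter: a dark grey power inverter, fixed, 220 (x) x 320 (y) x 120 mm high; origin at the centre of its underside, z up, x roughly away from the robot. In its top is the filter bay, 130 (x) by 120 (y) mm, centred at x 0, y -75 mm, covered by the flap; the three buttons stand in a row along x at y +85 mm
- slot (a point): centre of the mouth of the filter slot, inside the bay on top of the aluminium guide block that fills the bay up to 75 mm above the bench (45 mm below the inverter's top). Slot 94 (inverter's x) by 10 (y) mm, 60 mm deep; the filter stands in it
- flap (a joint): opening angle of the aluminium flap over the filter bay (rad): 0 shut (may start slightly ajar), 1.57 upright, 1.9 its stop. Flap 150 (x) by 140 (y) by 6 mm, 0.13 kg, hinged along its edge towards the inverter's +x, 75 mm from the filter's centre; the hinge is stiff (0.14 N m): the flap stays at whatever angle it is left
- flap_handle (a point): middle of the flap's black bar handle: a round bar 10 mm thick and 90 mm long, parallel to the hinge (inverter's y), its centre 40 mm above the flap's outer face, 137 mm from the hinge along the flap and 13 mm from its free edge. Gripped across (fingers closing along the inverter's x) from above, the bar can turn between the fingers as the flap swings up.
- flap_hinge (a point): point on the hinge axis in line with the handle; the axis is along the inverter's y; the handle swings from this point's -x side up and over towards +x. Site axes turn with the flap.
- red_top (a point): centre of the top of the red round push button (28 mm across, 22 mm proud of the inverter's top; buttons 60 mm apart in a row; which colour is where varies); pressed straight down
- red (a joint): how far the red button is pressed: 0 up, 0.006 fully down (m); springs back by itself; fully down takes 5 N
- yellow_top (a point): centre of the top of the yellow round push button (28 mm across, 22 mm proud of the inverter's top; buttons 60 mm apart in a row; which colour is where varies); pressed straight down
- yellow (a joint): how far the yellow button is pressed: 0 up, 0.006 fully down (m); springs back by itself; fully down takes 5 N
- blue_top (a point): centre of the top of the blue round push button (28 mm across, 22 mm proud of the inverter's top; buttons 60 mm apart in a row; which colour is where varies); pressed straight down
- blue (a joint): how far the blue button is pressed: 0 up, 0.006 fully down (m); springs back by itself; fully down takes 5 N
- filter: the filter plate, upright in its slot under the flap: steel frame 90 (x) by 6 (y) by 70 mm (z), dark mesh face, orange pull tab on top 30 (x) by 10 (y) by 27 mm; 0.11 to 0.21 kg. Origin at the centre of its lower edge, z up to the tab, y normal to the broad face. In the slot the tab runs from 85 to 112 mm above the bench, just under the flap; it lifts straight out, about 2 mm play
- filter_tab (a point): centre of the orange pull tab, 83.5 mm above the filter's lower edge; pinch it across its 10 mm (filter's y). 55 mm free on either side of it inside the bay: open the gripper only part way.
- filter_mid (a point): centre of the filter's mesh face, 35 mm above its lower edge, 48.5 mm below filter_tab
- lightpanel: an upright inspection light panel, fixed, 180 mm wide, its pale glowing face 160 x 160 mm centred 150 mm above the bench, top edge 240 mm; its foot, 14 mm high, reaches 40 mm in front of the face. Origin on the bench under the face; x points out of its back (the glowing face looks along -x), y along its width
- view_point (a point): the point 100 mm straight in front of the centre of the glowing face, 150 mm above the bench
- screwdriver: a screwdriver lying on the bench, about 200 mm long; not part of the job, must stay where it is
- terminals: a black terminal strip, 30 x 90 x 34 mm; not part of the job, must stay where it is
- carton: a small brown carton, 80 x 100 x 110 mm; not part of the job, must stay where it is
- spraybottle: a clear bottle, 60 mm across, 190 mm tall; not part of the job, must stay where it is
- tub: a white open tub, 90 mm across, 90 mm tall; not part of the job, must stay where it is
- wrench: a spanner lying on the bench; not part of the job, must stay where it is
- heatsink: a small finned aluminium heat sink, 70 x 60 x 40 mm; not part of the job, must stay where it is

How it is judged (in metres and radians):
On the way, in this order (a step that is already met when the one before it is completed fails the run):
1. the red button is pressed fully down (over 4.5 mm of 6) with the other two up and the flap still down (value of joint red above 0.0045 m and value of joint each of yellow, blue below 0.0015 m and value of joint flap below 0.25 rad), for 0.05 s.
2. the yellow button is pressed fully down (over 4.5 mm of 6) with the other two up and the flap still down (value of joint yellow above 0.0045 m and value of joint each of red, blue below 0.0015 m and value of joint flap below 0.25 rad), for 0.05 s.
3. the blue button is pressed fully down (over 4.5 mm of 6) with the other two up and the flap still down (value of joint blue above 0.0045 m and value of joint each of red, yellow below 0.0015 m and value of joint flap below 0.25 rad), for 0.05 s.
4. the flap is swung open (over 1.2 rad) with the filter still in its slot and all the buttons up (value of joint flap above 1.2 rad and z of filter in the frame of inverter below 0.04 m and value of joint each of red, yellow, blue below 0.0015 m), for 0.2 s.
5. the filter is drawn right out, its lower edge above the inverter's top, upright in the gripper (z of filter in the frame of inverter above 0.122 m and angle between filter's own z axis and vertical below 0.4 rad and contact force between the fingers and filter above 1 N), for 0.1 s.
At the end, for the whole second after the job is handed in: Filter in the fingers only, its mesh centre 60 to 140 mm before the glowing face and within 35 mm of that face's centre sideways and in height, upright and parallel to the panel within 0.25 rad, under 20 mm/s, not touching inverter or panel; flap over 1.2 rad; buttons up (x of filter_mid in the frame of lightpanel between -0.14 and -0.06 m and y of filter_mid in the frame of lightpanel between -0.035 and 0.035 m and z of filter_mid in the frame of lightpanel between 0.115 and 0.185 m and angle between the y axis of filter and the x axis of lightpanel, either way round below 0.25 rad and angle between filter's own z axis and vertical below 0.25 rad and linear speed of filter below 0.02 m/s and contact force between the fingers and filter above 1 N and contact force between filter and inverter below 0.1 N and contact force between filter and lightpanel below 0.1 N and value of joint flap above 1.2 rad and value of joint each of red, yellow, blue below 0.0015 m); the arm keeps its last pose, push and grip.
It fails at once if two buttons are down at the same time (value of joint each of red, yellow above 0.003 m or value of joint each of red, blue above 0.003 m or value of joint each of yellow, blue above 0.003 m).
It fails at once if one of the other things on the bench is moved by more than 30 mm (distance of any of screwdriver, terminals, carton, spraybottle, tub, wrench, heatsink from where it was at the start of the episode above 0.03 m).
It also fails if it takes over 72 s, if anything falls off the work surface, if the arm or the gripper's body presses on something with over 40 N, if the wrist force passes 120 N, or if a joint passes its speed limit or range.

## Working session

There is one attempt and no reset: what is moved stays moved. The work goes in short steps, each a Python script; the robot and the scene stay as the last script left them, time stands still between calls to the robot, and variables do not carry over. Pictures are saved under pics/ and viewed, at most 10 in all, crops included, and the job is handed in when it is done.

```bash
ls; mkdir -p pics
cat > h.py <<'E'
import numpy as np, cv2
from station import bot
def snap(n):
    m=bot.camera_model(n); p,d=bot.camera(n); return p,d,m
def cloud(d,m):
    K=np.array(m["camera_matrix"]);D=np.array(m["distortion"])
    v,u=np.mgrid[0:d.shape[0],0:d.shape[1]]
    q=cv2.undistortPoints(np.stack([u,v],-1).reshape(-1,1,2).astype(float),K,D).reshape(*d.shape,2)
    pc=np.dstack([q,np.ones(d.shape)])*d[...,None]
    P=(pc-np.array(m["t"]))@np.array(m["R"]); P[d<=0]=np.nan
    return P
def ray(px,m):
    K=np.array(m["camera_matrix"]);D=np.array(m["distortion"]);R=np.array(m["R"])
    q=cv2.undistortPoints(np.array(px,float).reshape(-1,1,2),K,D).reshape(-1,2)
    return -R.T@np.array(m["t"]), np.c_[q,np.ones(len(q))]@R
def onplane(px,m,z):
    o,r=ray(px,m); return o+r*((z-o[2])/r[:,2])[:,None]
def tri(pa,ma,pb,mb):
    o1,r1=ray([pa],ma);o2,r2=ray([pb],mb);r1,r2=r1[0],r2[0]
    s=np.linalg.lstsq(np.c_[r1,-r2],o2-o1,rcond=None)[0]
    a,b=o1+s[0]*r1,o2+s[1]*r2
    return (a+b)/2,np.linalg.norm(a-b)
def save(p,n): cv2.imwrite(f"pics/{n}.png",p[...,::-1])
E
python3 - <<'E'
from h import *
for n in("top","side"):
    p,d,m=snap(n); save(p,n); np.savez(n,p=p,d=d,**m)
    print(n,-np.array(m["R"]).T@m["t"],np.array(m["R"]).round(2).tolist(),(d>0).mean())
print(bot.current_clock(),bot.current_orientation(),bot.tcp_to_tips)
E
```

```text
pics
station.py
top [ 0.30538637 -0.07827172  1.19078573] [[0.12, -0.99, 0.0], [-0.96, -0.12, -0.24], [0.23, 0.02, -0.97]] 0.99576171875
side [0.17910128 0.88200157 0.73726388] [[-0.92, -0.39, 0.02], [-0.21, 0.46, -0.86], [0.32, -0.8, -0.5]] 0.99576953125
0.1 [-1.79925528e+02  4.74120676e-04  1.75217380e+01] 0.014
```

View pics/top.png

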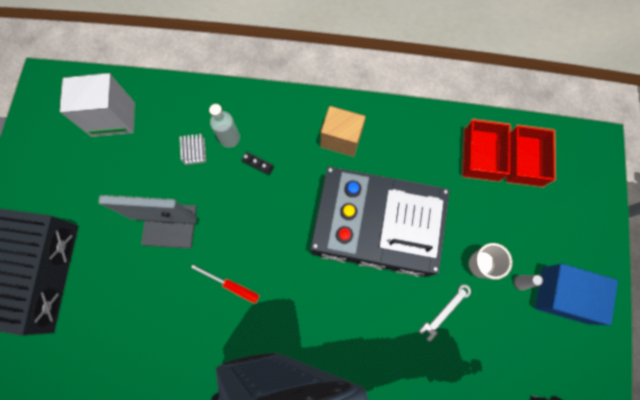

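View pics/side.png

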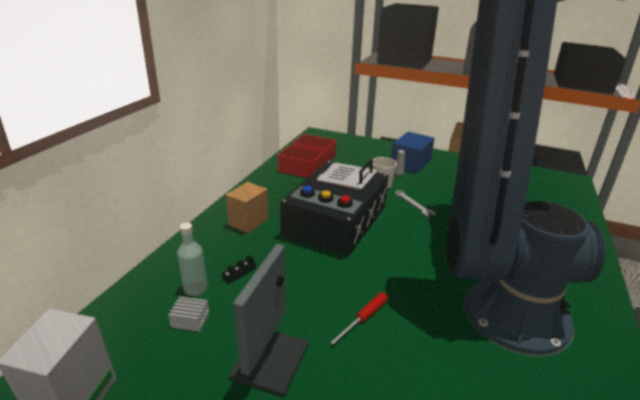

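The top view shows the buttons: blue (353,187), yellow (348,210), red (344,234). The flap is at (412,222) with its handle near (410,245), and the panel is near (150,210). Next I'll measure these, using depth and two-view rays.

```bash
cat > m1.py <<'E'
from h import *
S={n:dict(np.load(n+".npz")) for n in("top","side")}
C={n:cloud(S[n]["d"],S[n]) for n in S}
def blobs(n,col,box):
    hsv=cv2.cvtColor(S[n]["p"],cv2.COLOR_RGB2HSV);h,s,v=[hsv[...,i].astype(int) for i in range(3)]
    r={"red":((h<8)|(h>172)),"yellow":(h>20)&(h<35),"blue":(h>100)&(h<130)}[col]&(s>130)&(v>60)
    k=np.zeros(r.shape,bool);x0,y0,x1,y1=box;k[y0:y1,x0:x1]=1
    nn,l,st,c=cv2.connectedComponentsWithStats((r&k).astype(np.uint8))
    i=1+st[1:,4].argmax();return c[i],st[i],l==i
for c in("red","yellow","blue"):
    a,sa,la=blobs("top",c,(330,175,365,245));b,sb,lb=blobs("side",c,(295,180,356,212))
    P,e=tri(a,S["top"],b,S["side"])
    print(c,a.round(1),sa,b.round(1),"tri",P.round(4),e.round(4),"z.142",onplane(a,S["top"],.140)[0].round(4),onplane(b,S["side"],.140)[0].round(4),"dep",np.nanmedian(C["top"][la],0).round(4))
for n in C:
    P=C[n];print(n)
    for (name,pt) in dict(top=[("foot",(160,235)),("pedge",(140,203)),("handle",(410,245)),("flap",(410,225)),("invtop",(380,180))],side=[("panel",(262,310)),("foot",(270,365)),("flap",(345,178)),("hand",(365,172))])[n]:
        u,v=pt;print(name,P[v,u].round(3))
im=np.hstack([cv2.resize(S["top"]["p"][170:290,80:240],(480,360)),cv2.resize(S["side"]["p"][235:395,215:315],(225,360))]);save(im,"panel")
E
python3 m1.py
```

```text
red [344.3 233.7] [338 228  13  13 127] [345.  198.6] tri [ 0.4942 -0.121   0.1396] 0.0013 z.142 [ 0.4947 -0.1208  0.14  ] [ 0.4932 -0.1202  0.14  ] dep [ 0.4944 -0.121   0.1416]
yellow [348.6 210.2] [343 204  13  13 130] [325.8 193.4] tri [ 0.5538 -0.1251  0.1402] 0.0011 z.142 [ 0.5544 -0.125   0.14  ] [ 0.5534 -0.1254  0.14  ] dep [ 0.5546 -0.1249  0.1411]
blue [352.8 187.3] [347 182  13  12 126] [307.2 188.6] tri [ 0.6136 -0.1294  0.1402] 0.0008 z.142 [ 0.6141 -0.1293  0.14  ] [ 0.6133 -0.1296  0.14  ] dep [ 0.614  -0.1292  0.1413]
top
foot [0.451 0.375 0.016]
pedge [0.49  0.351 0.238]
handle [ 0.487 -0.284  0.134]
flap [ 0.538 -0.281  0.132]
invtop [ 0.648 -0.197  0.121]
side
panel [0.482 0.38  0.166]
foot [0.473 0.377 0.014]
flap [ 0.539 -0.253  0.134]
hand [ 0.493 -0.312  0.138]
```

View pics/panel.png

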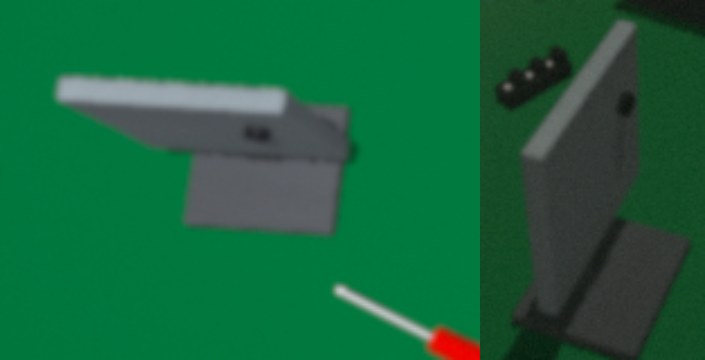

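The side with the switch faces the robot, and no glow is visible on it. That is the back, so the glowing face should look away from the robot; I'll check that with the wrist camera. Next I'll measure the handle, the panel's top strip and the obstacles.

```bash
cat > m2.py <<'E'
from h import *
S={n:dict(np.load(n+".npz")) for n in("top","side")}
C={n:cloud(S[n]["d"],S[n]) for n in S}
for n in C:
    P=C[n]
    k=(abs(P[...,0]-.50)<.07)&(abs(P[...,1]+.28)<.08)&(P[...,2]>.15)&(P[...,2]<.21)
    v,u=np.nonzero(k);q=P[k];print(n,"handle",len(q),q.mean(0).round(4) if len(q) else"",u.min() if len(u) else"",u.max() if len(u) else "",v.mean() if len(u) else"")
    g=S[n]["p"].max(2)<70
    x0,y0,x1,y1=(382,225,440,262) if n=="top" else (352,155,378,186)
    kk=np.zeros_like(g);kk[y0:y1,x0:x1]=1
    nn,l,st,c=cv2.connectedComponentsWithStats((g&kk).astype(np.uint8))
    for i in range(1,nn):
        if st[i,4]>15: print("  dark",c[i].round(1),st[i])
    k=(P[...,2]>.228)&(P[...,2]<.25)&(P[...,1]>.25)&(P[...,1]<.5)&(abs(P[...,0]-.5)<.15)
    q=P[k].astype(np.float32)[:,:2];r=cv2.minAreaRect(q);print("panel top",len(q),r,cv2.boxPoints(r).round(3).tolist(),np.nanmedian(P[k][:,2]))
P=C["top"]
k=(P[...,2]>.03)&(P[...,2]<.215)&(abs(P[...,1]-.36)<.13)&(P[...,0]<.5)&(P[...,0]>.4)
q=P[k];A=np.c_[q[:,1],np.ones(len(q))];print("back face x=a*y+b",np.linalg.lstsq(A,q[:,0],rcond=None)[0],len(q))
k=(P[...,2]>.008)&(P[...,2]<.02)&(abs(P[...,1]-.36)<.13)&(P[...,0]<.6)&(P[...,0]>.35)
print("foot",cv2.boxPoints(cv2.minAreaRect(P[k][:,:2].astype(np.float32))).round(3).tolist())
for nm,(u,v) in dict(bottle=(215,112),heat=(192,148),term=(257,162),carton=(345,115),tub=(490,262),sdh=(240,290),sdt=(195,268),bigbox=(90,95)).items(): print(nm,P[v,u].round(3))
E
python3 m2.py
```

```text
top handle 195 [ 0.4845 -0.2789  0.1767] 390 432 243.26153846153846
  dark [427.2 247.7] [424 246   7   5  16]Traceback (most recent call last):
  File "m2.py", line 15, in <module>
    q=P[k].astype(np.float32)[:,:2];r=cv2.minAreaRect(q);print("panel top",len(q),r,cv2.boxPoints(r).round(3).tolist(),np.nanmedian(P[k][:,2]))
                                      ~~~~~~~~~~~~~~~^^^
cv2.error: OpenCV(4.12.0) /io/opencv/modules/imgproc/src/convhull.cpp:143: error: (-215:Assertion failed) total >= 0 && (depth == CV_32F || depth == CV_32S) in function 'convexHull'
```

```bash
sed -i 's/cv2.minAreaRect(q)/cv2.minAreaRect(np.ascontiguousarray(q))/; s/cv2.minAreaRect(P\[k\]\[:,:2\].astype(np.float32))/cv2.minAreaRect(np.ascontiguousarray(P[k][:,:2].astype(np.float32)))/' m2.py; python3 m2.py
```

```text
top handle 195 [ 0.4845 -0.2789  0.1767] 390 432 243.26153846153846
  dark [427.2 247.7] [424 246   7   5  16]
panel top 716 ((0.4925464987754822, 0.3591305613517761), (0.022954266518354416, 0.17900720238685608), 3.238651990890503) [[0.47600001096725464, 0.4480000138282776], [0.4860000014305115, 0.26899999380111694], [0.5090000033378601, 0.27000001072883606], [0.49900001287460327, 0.4490000009536743]] 0.23955443486416855
side handle 107 [ 0.4827 -0.271   0.1717] 359 372 168.0841121495327
  dark [365.8 167.9] [360 159  13  24  89]
  dark [373.2 180.7] [366 173  12  13  92]
panel top 944 ((0.49176228046417236, 0.3610890507698059), (0.02041429653763771, 0.18054302036762238), 3.5233232975006104) [[0.47600001096725464, 0.45100000500679016], [0.4869999885559082, 0.27000001072883606], [0.5070000290870667, 0.2720000147819519], [0.4959999918937683, 0.4519999921321869]] 0.23971683147630884
back face x=a*y+b [-0.07128692  0.50994346] 870
foot [[0.3529999852180481, 0.4779999852180481], [0.3630000054836273, 0.23000000417232513], [0.5879999995231628, 0.23899999260902405], [0.578000009059906, 0.4869999885559082]]
bottle [0.752 0.235 0.191]
heat [0.71  0.334 0.019]
term [0.686 0.139 0.033]
carton [ 0.821 -0.089  0.111]
tub [ 0.488 -0.533  0.005]
sdh [0.332 0.131 0.024]
sdt [0.375 0.263 0.015]
bigbox [0.773 0.582 0.171]
```

```bash
cat >> h.py <<'E'
def T(b,dy): # tool-down orientation
    return [180,0,dy]
def push(x,y,ztop):
    bot.move_to([x,y,ztop+.04],T(0,-4.1)); z=ztop+.014+.003
    bot.line_to([x,y,z],v=.08); f0=bot.current_ft_force()[2]; touch=None
    while z>ztop+.014-.012:
        z-=.001; bot.line_to([x,y,z],v=.03); f=bot.current_ft_force()[2]-f0
        if touch is None and f>1: touch=z
        if f>12: break
    bot.pause(.15); print("push",touch,round(z,4),round(f,1),bot.current_ft_force().__repr__(),bot.current_ee_pos())
    bot.line_to([x,y,ztop+.04],v=.12)
E
python3 - <<'E'
from h import *
for p,y in [((.4942,-.121,.2),-4.1),((.4835,-.279,.168),-94),((.4835,-.279,.168),86),((.66,-.285,.26),-94),((.5427,-.2846,.095),-4),((.5427,-.2846,.27),-4),((.602,.366,.2),93.3),((.602,.366,.2),-86.7),((.602,.366,.3),-86.7)]:
    q=bot.solve_ik(p,[180,0,y]); print(p,y,None if q is None else np.round(q,1))
bot.command_gripper(0.0)
bot.move_to([.47,-.125,.24],[180,0,-4.1])
push(.4942,-.121,.1415)
print(bot.current_clock())
E
```

```text
(0.4942, -0.121, 0.2) -4.1 [-13.8  13.2  -8.1  68.7   0.  170.3]
(0.4835, -0.279, 0.168) -94 [ -30.    18.9   -4.9   66.2    0.  -116. ]
(0.4835, -0.279, 0.168) 86 [-30.   18.9  -4.9  66.2   0.   64. ]
(0.66, -0.285, 0.26) -94 [ -23.4   34.3   34.1   89.8    0.  -109.4]
(0.5427, -0.2846, 0.095) -4 [-27.7  26.9  -3.6  59.6   0.  156.3]
(0.5427, -0.2846, 0.27) -4 [-27.7  22.2  15.2  83.    0.  156.3]
(0.602, 0.366, 0.2) 93.3 [ 31.3  32.8  22.7  79.9   0.  118. ]
(0.602, 0.366, 0.2) -86.7 [ 31.3  32.8  22.7  79.9   0.  -62. ]
(0.602, 0.366, 0.3) -86.7 [ 31.3  33.   37.5  94.5   0.  -62. ]
push 0.1555 0.1495 14.5 array([-0.87846934,  0.51696135, 14.19508753]) [ 0.49435289 -0.12101644  0.1504143 ]
6.25
```

Run:
```python
from h import *
push(.554,-.125,.1410)
push(.6137,-.1294,.1410)
# look at the flap from above with the wrist camera
bot.line_to([.56,-.17,.25],v=.25)
bot.command_gripper(.05)
bot.move_to([.45,-.275,.30],[180,0,86])
p,d,m=snap("wrist"); save(p,"w1"); np.savez("w1",p=p,d=d,**m)
print(-np.array(m["R"]).T@m["t"],bot.current_clock())
```

```text
push 0.156 0.149 15.7 array([-1.33107566, -0.03550668, 14.93942185]) [ 0.55421398 -0.12505869  0.150353  ]
push 0.153 0.149 14.5 array([-0.272163  , -0.09305654, 13.56261582]) [ 0.61390012 -0.12946335  0.15041041]
[ 0.45562321 -0.19752264  0.42854822] 16.1833
```

View pics/w1.png

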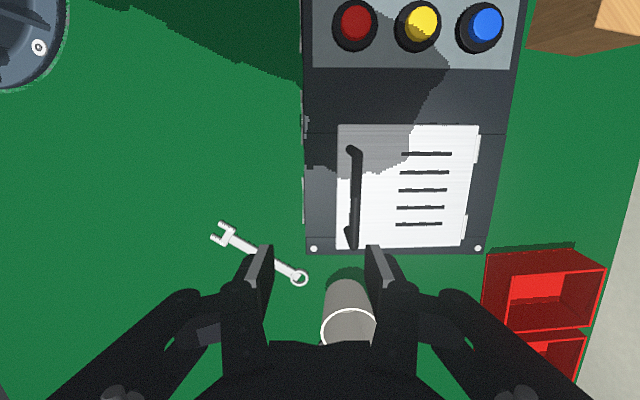

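The wrist view shows the handle bar running from about (355,150) to (352,245). All three presses ended on their hard stops at about 14 N. Next I'll locate the bar from this view.

```bash
cat > m3.py <<'E'
from h import *
w=dict(np.load("w1.npz"));P=cloud(w["d"],w);t=dict(np.load("top.npz"))
k=np.zeros(w["d"].shape,bool);k[135:260,335:375]=1
k&=(P[...,2]>.16)&(P[...,2]<.2); q=P[k];v,u=np.nonzero(k)
print(len(q),"top z",np.percentile(q[:,2],[5,50,95]).round(4),"mid",((q.max(0)+q.min(0))/2).round(4),q.min(0).round(3),q.max(0).round(3))
c=cv2.fitLine(np.ascontiguousarray(q[:,:2].astype(np.float32)),cv2.DIST_L2,0,.001,.001).ravel();print("dir",np.degrees(np.arctan2(c[1],c[0])),c[2:])
pw=((u.min()+u.max())/2,(v.min()+v.max())/2)
print(tri((411,243.3),t,pw,w),pw)
f=P[130:240,400:470].reshape(-1,3);f=f[np.isfinite(f).all(1)];A=np.c_[f[:,:2]-[.58,-.28],np.ones(len(f))];print("flap plane",np.linalg.lstsq(A,f[:,2],rcond=None)[0])
E
python3 m3.py
```

```text
1110 top z [0.1744 0.1785 0.1801] mid [ 0.483  -0.2788  0.1706] [ 0.474 -0.328  0.16 ] [ 0.492 -0.23   0.181]
dir 85.90402 [ 0.48312822 -0.27549893]
(array([ 0.48458777, -0.27843176,  0.16882015]), np.float64(0.0023548326113852222)) (np.float64(354.0), np.float64(198.5))
flap plane [-0.0717948   0.00690134  0.12860742]
```

```bash
cat > open.py <<'E'
from h import *
ex=np.array([np.cos(np.radians(-4.1)),np.sin(np.radians(-4.1)),0]);H=np.array([.6175,-.290,.123]);L,h=.137,.043
hp=np.array([.4835,-.2788,.174])
bot.move_to([hp[0],hp[1],.215],[180,0,86])
bot.line_to([hp[0],hp[1],.170],v=.12)
bot.command_gripper(.0,20); print("w",bot.current_grip_width(),bot.current_finger_force(),bot.current_ft_force())
F0=np.array(bot.current_ft_force())
a0=.072; off=None
for a in np.linspace(a0,1.53,13):
    p=H+ex*(-L*np.cos(a)+h*np.sin(a))+np.array([0,0,L*np.sin(a)+h*np.cos(a)-.004])
    if off is None: off=np.array([hp[0],hp[1],.170])-p; print("off",off); continue
    p=p+off*(1-a/1.53)
    bot.line_to(p,v=.1); f=np.array(bot.current_ft_force())-F0
    print(round(a,2),f.round(1),round(bot.current_grip_width(),4))
    if np.linalg.norm(f)>45: print("HIGH");break
p,d,m=snap("side");save(p[100:300,220:480],"s2");print(bot.current_clock())
E
python3 open.py
```

```text
w 0.009214302461903086 19.741585850715637 [ 1.09549718 -1.39115494  0.82922506]
off [-0.00079006  0.00165139 -0.00174407]
0.19 [-1.9  1.5 -0.3] 0.0093
0.32 [-5.9  2.1  2.2] 0.0088
0.44 [-7.5  3.4  5.1] 0.0087
0.56 [-11.    5.2   8.8] 0.0092
0.68 [-9.5  4.9 12.1] 0.0091
0.8 [-6.7  4.8 10.7] 0.0091
0.92 [-4.7  5.6  7.1] 0.009
1.04 [-2.3  5.4  5.4] 0.0088
1.17 [-1.   5.8  4.1] 0.009
1.29 [-0.7  5.7  3.6] 0.0092
1.41 [0.2 6.2 1.9] 0.0091
1.53 [0.1 6.4 0.5] 0.009
21.5583
```

Forces stayed low. Next I'll release the handle, rise, look at the flap and tab, and take two wrist views over the filter.

Run:
```python
from h import *
bot.command_gripper(.035,20)
x,y,z=bot.current_ee_pos(); bot.line_to([x,y,z+.075],v=.15)
bot.move_to([.50,-.36,.30],[180,0,-4.1])
for i,pos in enumerate([[.50,-.36,.30],[.45,-.33,.30]]):
    bot.move_to(pos,[180,0,-4.1])
    p,d,m=snap("wrist"); np.savez(f"f{i}",p=p,d=d,**m)
    print(-np.array(m["R"]).T@m["t"])
    if i==0:a=p
save(np.hstack([cv2.resize(a,(400,250)),cv2.resize(p,(400,250))]),"f01")
print(bot.current_clock())
```

```text
[ 0.57726892 -0.36465196  0.42840441]
[ 0.52613225 -0.33431603  0.42946021]
24.5083
```

View pics/f01.png

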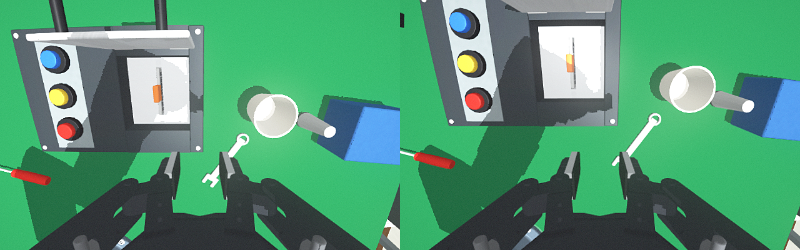

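Both wrist views show the flap upright and the orange tab, at about (251,146) and (913/…≈273,102) in full-image pixels. Next I'll triangulate the tab and get the plate's direction and the flap angle.

```bash
cat > m4.py <<'E'
from h import *
W=[dict(np.load(f"f{i}.npz")) for i in(0,1)];c=[]
for w,box in zip(W,[(195,85,310,205),(215,40,330,165)]):
    hsv=cv2.cvtColor(w["p"],cv2.COLOR_RGB2HSV).astype(int);x0,y0,x1,y1=box;k=np.zeros(w["d"].shape,bool);k[y0:y1,x0:x1]=1
    k&=(hsv[...,0]>5)&(hsv[...,0]<24)&(hsv[...,1]>110)
    P=cloud(w["d"],w);q=P[k];n,l,st,cc=cv2.connectedComponentsWithStats(k.astype(np.uint8));print(st[1:].tolist())
    t=k&(P[...,2]>.106);q=P[t];v,u=np.nonzero(t);c.append((u.mean(),v.mean()))
    print(len(q),"ztop",np.median(q[:,2]).round(4),"xy",q.mean(0).round(4),((q.min(0)+q.max(0))/2).round(4),"onplane",onplane([c[-1]],w,.112)[0].round(4))
    r=P[y0:y1,x0:x1].reshape(-1,3);f=r[(r[:,2]>.079)&(r[:,2]<.1)&(abs(r[:,0]-.543)<.05)&(abs(r[:,1]+.285)<.03)]
    if len(f): print("frame",len(f),cv2.minAreaRect(np.ascontiguousarray(f[:,:2].astype(np.float32))))
    g=P.reshape(-1,3);g=g[(g[:,2]>.14)&(g[:,2]<.24)&(abs(g[:,0]-.61)<.06)&(g[:,1]>-.35)&(g[:,1]<-.2)]
    if len(g)>50: print("flap x vs z",len(g),np.linalg.lstsq(np.c_[g[:,2]-.12,g[:,1]+.29,np.ones(len(g))],g[:,0],rcond=None)[0])
print(tri(c[0],W[0],c[1],W[1]))
E
python3 m4.py
```

```text
[[245, 136, 14, 28, 343]]
252 ztop 0.1117 xy [ 0.5436 -0.2845  0.1115] [ 0.5436 -0.2839  0.1102] onplane [ 0.5437 -0.2846  0.112 ]
frame 347 ((0.5429909825325012, -0.28484833240509033), (0.008579281158745289, 0.08986441045999527), 86.01893615722656)
flap x vs z 1816 [-0.05730561  0.0720729   0.61759653]
[[266, 87, 13, 28, 202]]
161 ztop 0.1116 xy [ 0.5388 -0.2838  0.1113] [ 0.5432 -0.284   0.1102] onplane [ 0.5388 -0.2839  0.112 ]
frame 351 ((0.5428717136383057, -0.28468915820121765), (0.008299565874040127, 0.08954848349094391), 86.40172576904297)
flap x vs z 2285 [-0.06256972  0.07124328  0.61784684]
(array([ 0.54039947, -0.27895465,  0.08617193]), np.float64(0.002032188933311025))
```

Run:
```python
from h import *
o=[180,0,-4.0]
bot.move_to([.5433,-.2846,.27],o)
bot.line_to([.5433,-.2846,.12],v=.15); bot.line_to([.5433,-.2846,.0965],v=.06)
print(bot.current_ft_force())
bot.command_gripper(0,60); print("w",bot.current_grip_width(),bot.current_finger_force(),bot.current_ft_force())
if bot.current_grip_width()>.006:
    bot.line_to([.5433,-.2846,.13],v=.06); print(bot.current_ft_force(),bot.current_grip_width())
    bot.line_to([.5433,-.2846,.265],v=.1); bot.pause(.2); print(bot.current_ft_force(),bot.current_grip_width())
    p,d,m=snap("side");save(p[80:330,200:500],"s3")
    bot.line_to([.5433,0.0,.265],v=.2)
    bot.move_to([.602,.08,.27],[180,0,93.3])
    p,d,m=snap("wrist");save(p,"w3");np.savez("w3",p=p,d=d,**m)
print(bot.current_clock())
```

```text
[ 0.1682597  -0.30467134  0.61526465]
w 0.00858403219593362 58.86508762836456 [0.45595716 0.63675911 1.93973052]
[ 0.62912611  0.08771179 -2.59638785] 0.00896132658655523
[ 0.73170965 -0.05538854 -1.32154317] 0.009142769287162018Traceback (most recent call last):
  File "<stdin>", line 11, in <module>
host.Unreachable: the arm cannot follow that straight line within its joint ranges
```

Run:
```python
from h import *
bot.line_to([.5433,-0.14,.265],v=.2)
bot.move_to([.602,.08,.27],[180,0,93.3])
p,d,m=snap("wrist");save(p,"w3");np.savez("w3",p=p,d=d,**m)
print(bot.current_clock(),bot.current_grip_width(),bot.current_joint_pos())
```

```text
31.625 0.008652132168205116 [ 7.46593085e+00  2.16482079e+01  1.43386521e+01  8.27023843e+01
 -1.36255030e-02  9.43325959e+01]
```

View pics/w3.png

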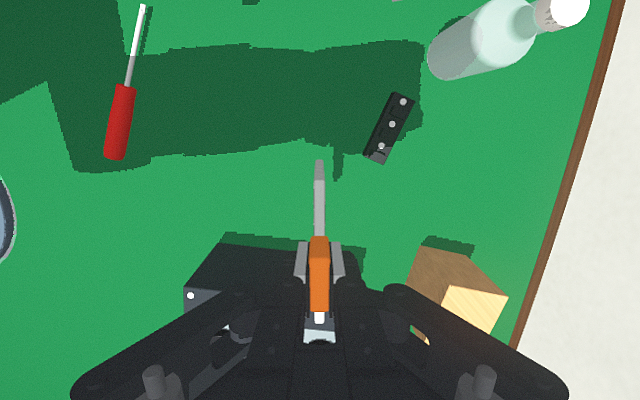

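The filter is held upright by its tab, at about (320,270). I'll move closer and check which face of the panel glows.

Run:
```python
from h import *
bot.line_to([.63,.19,.27],v=.2)
p,d,m=snap("wrist");save(p,"w4");np.savez("w4",p=p,d=d,**m)
P=cloud(d,m)
k=(P[...,2]>.225)&(P[...,2]<.25)&(P[...,1]>.25)&(P[...,1]<.5)&(abs(P[...,0]-.5)<.05)
if k.sum()>20: print("top",k.sum(),cv2.boxPoints(cv2.minAreaRect(np.ascontiguousarray(P[k][:,:2].astype(np.float32)))).round(3).tolist())
k=(P[...,2]>.03)&(P[...,2]<.225)&(P[...,1]>.25)&(P[...,1]<.5)&(abs(P[...,0]-.5)<.04)
q=P[k];print(len(q))
if len(q)>20:print("front x=a(y-.36)+b",np.linalg.lstsq(np.c_[q[:,1]-.36,np.ones(len(q))],q[:,0],rcond=None)[0],np.median(p[k],0))
```

```text
top 4990 [[0.48500001430511475, 0.3199999928474426], [0.4880000054836273, 0.2709999978542328], [0.5109999775886536, 0.2720000147819519], [0.5080000162124634, 0.32100000977516174]]
10045
front x=a(y-.36)+b [-0.03805801  0.50474905] [172. 168. 151.]
```

View pics/w4.png

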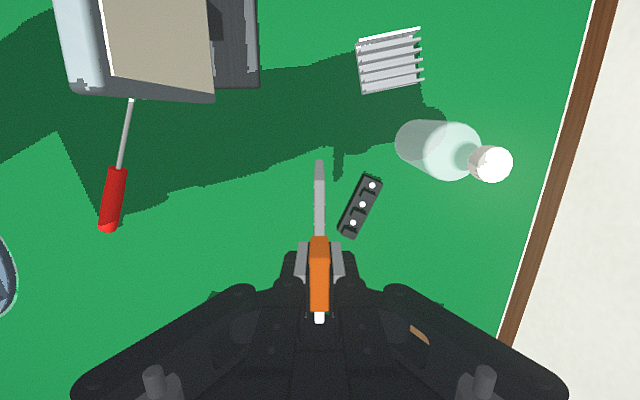

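The pale glowing face, at about (160,40), looks towards +x, away from the robot. Next I'll place the filter.

Run:
```python
from h import *
bot.line_to([.606,.366,.27],v=.15); print(bot.current_ft_force())
bot.line_to([.604,.366,.1965],v=.1); bot.pause(.5)
print(bot.current_ee_pos(),bot.current_orientation(),bot.current_ft_force(),bot.current_grip_width(),bot.current_finger_force())
p,d,m=snap("side"); q,e,m2=snap("top"); P=cloud(d,m);np.savez("s5",p=p,d=d,**m)
save(np.hstack([cv2.resize(p,(400,250)),cv2.resize(q,(400,250))]),"fin")
w,dw,mw=snap("wrist");Pw=cloud(dw,mw)
hsv=cv2.cvtColor(w,cv2.COLOR_RGB2HSV).astype(int);k=(hsv[...,0]>5)&(hsv[...,0]<24)&(hsv[...,1]>110)&(abs(Pw[...,0]-.604)<.05)&(abs(Pw[...,1]-.366)<.05)
print("tab",k.sum(),Pw[k].mean(0),np.percentile(Pw[k][:,2],95))
k=(abs(Pw[...,0]-.604)<.02)&(Pw[...,1]>.375)&(Pw[...,1]<.42)&(Pw[...,2]>.15)&(Pw[...,2]<.2)
print("frame",k.sum(),cv2.minAreaRect(np.ascontiguousarray(Pw[k][:,:2].astype(np.float32))),np.median(Pw[k][:,2]))
k=(Pw[...,2]>.05)&(Pw[...,2]<.225)&(Pw[...,1]>.28)&(Pw[...,1]<.45)&(abs(Pw[...,0]-.505)<.02)
r=Pw[k];print("front",len(r),np.linalg.lstsq(np.c_[r[:,1]-.36,r[:,2]-.15,np.ones(len(r))],r[:,0],rcond=None)[0] if len(r)>50 else"")
print(bot.current_clock())
```

```text
[ 0.49130173 -0.54275569 -1.533562  ]
[0.60402842 0.36606898 0.19659277] [ 1.79991175e+02 -6.18121045e-03  9.33023291e+01] [ 0.01840145  0.36127281 -1.96765686] 0.00888511224271171 58.381142020225525
tab 1546 [0.60372227 0.37159074 0.20803479] 0.2125775088264274
frame 1284 ((0.6022495031356812, 0.39407283067703247), (0.021821945905685425, 0.03470338135957718), 3.8544199466705322) 0.18486288710075116
front 36345 [-0.06479379  0.0019009   0.50404468]
35.2583
```

View pics/fin.png

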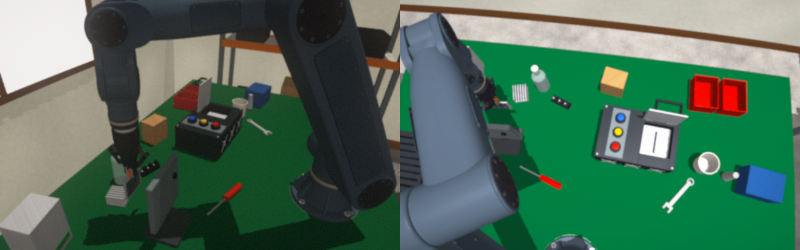

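The tab top is at 0.2125 m and the frame top at 0.185 m, so the mesh centre is at 0.150 m and 100 mm from the face. The flap is standing open and nothing on the bench has been disturbed. I'm handing in the job.

```bash
python3 -c "
from station import bot
print(bot.close_job())"
```

```text
the job is handed in; nothing more can be done
None
```

The job is handed in; no verdict came back. Red, yellow and blue were pressed in order, the flap left standing open, and the filter held upright about 100 mm in front of the centre of the glowing face, at about 35 s of the 72 s allowed.

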